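# Hang the short bushing caddy on the J-hook

### The job

Two wooden bushing caddies stand on the bench. Pick up the shorter one by its top bar and hang it on the steel J-hook of the stand: bring it sideways onto the hook so that the hook passes through its hand hole, then lower it so that the bar sits down in the hook's throat, and let it hang there level. Leave the longer caddy where it is.

Things in the scene. Friction and masses are not known exactly. Their poses are not given: they have to be found in the camera images.
- short_caddy_bar (a point): Shorter wooden caddy, loose, 0.15-0.3 kg: foot block 100 (x) x 56 (y) x 22 mm, 2 brass bushings each side; upright board in the middle, 100 long, 14 thick (y), top 146 mm up. Hand hole 70 long, 44 high, 50 to 94 mm above the underside; over it the bar to grasp, 52 high. Point: bar centre, 120 mm above the underside, 26 above the hole. x along the board, z up; same both ways round.
- long_caddy_bar (a point): The longer caddy, a bystander: same board thickness, hole and heights, but 170 mm long, with 4 bushings on each side. Point: centre of its bar, 120 mm above its underside. The caddies may stand in either place, both left of the hook stand.
- hook_throat (a point): Centre of the floor (upper face) of the steel J-hook's throat, 160 mm above the bench. The hook is flat strip, 30 mm wide (x), 4 thick. The throat is 40 mm long (y); the lip at its outer end and the shoulder at its post end rise 12 mm above the floor. y points out along the arm, away from the post, roughly to the left; z up. The lip's outer face is at y = +24 mm; the hook opens to that side.
- hook_stand: Fixed steel stand that carries the J-hook. Origin: centre of the underside of its round foot (110 mm across) on the bench. Post 18 mm thick, on the z axis, nothing higher than 178 mm. The hook's arm runs from it along +y, level; the throat's centre is 95 mm from the post's axis.

How it is judged:
By the outcome, as a careful person would: the job done as asked, in the order asked, and still so for the second after the job is handed in, with the robot touching nothing.
It also fails if it takes over 40 s, if anything falls off the work surface, if the arm or the gripper's body presses on something with over 40 N, if the wrist force passes 120 N, or if a joint passes its speed limit or range.

### The arm

A 7-joint arm with a two-finger parallel gripper is mounted at the origin on a cart in front of the work surface, level with it; the furniture and walls round the work are solid. World frame = base frame: x ahead of the robot, y to its left, z up, the work surface at z = 0. Lengths are in m, angles in rad, forces in N, time in s.
With the tool pointing down it reaches from about 0.425 to 0.95 m from the base axis. Payload 4.7 kg.
Tool frame: the origin (TCP) lies between the finger pads; the fingertips stand 17 mm ahead of it and the grasp point (between the pads) lies 2 mm behind it; z points along the fingers, y is the line along which they close (so a half turn about z gives the same grasp; the last joint's range is limited). The gripper opens to 87 mm and grips with 3 to 60 N. Pads are 19 mm wide; open, the fingers measure 117 mm over their backs; the gripper's body (75 mm by 190 mm) begins 51 mm behind the grasp point.
Start: joints at [1.238, 0.469, -0.049, 1.532, 0.024, 1.141, -0.082], TCP at [0.202, -0.644, 0.24] pointing down, gripper open.
Joint ranges: [-2.59, 2.59], [-0.33, 1.99], [-1.39, 1.29], [0.1, 2.45], [-1.04, 4.18], [0.21, 1.99], [-2.66, 2.66]. Speed limits (rad/s): [2.57, 2.57, 3.14, 3.14, 3.14, 3.14, 3.14].

### API

Orientations are given as a 3x3 rotation matrix whose columns are the frame's x, y, z axes.
In Python, from station import get_state, viewer, job gives the robot as it stands.
- The arm moves only by the tool step_arm, never from a script. Its argument "targets" is a list of rows, each a list of 7 numbers: the shift along the tool's x, y, z in cm, then the turn, a rotation vector about the tool's x, y, z in degrees, then the opening, from 0 (shut) to 1 (fully open). In form: [[dx, dy, dz, rx, ry, rz, jaw], ...]. A call has exactly 5 rows; each row is the pose to reach, as a shift and turn from the pose commanded when the call began, along the tool's axes at that moment; what a row does not reach only later rows make up. A row lasts 1/12 s, in which the tool goes at most 41.7 mm and 7.16 degrees, less where a joint would pass 70% of its speed; a pose out of reach is approached as far as the arm can. A call with a gripper value outside its range is refused whole. The fingers move at their own pace and stop on an object; "squeeze" is the grip in N (left out, the last holds). Time passes only in rows, so rows that repeat a pose let the fingers close, or fill a call up. It gives the time, the measured TCP pose, the force, the opening and the grip force at its end, in the units of the state.
- get_state(): the state, without advancing time (a new reading comes with each control period).
- viewer.grab_frame(name): name is "scene" or "top" or "wrist"; returns the picture (420x560x3 uint8, red, green, blue); there is no depth.
- viewer.calibration(name): a dict with "fov_y" (degrees; the focal length in pixels is half the picture's height over the tangent of half this angle, whatever the lens; pixels are square), "cx", "cy" (the principal point, pixels), "k1" (the pictures are not rectified: a ray, as slopes to the right and down, at radius r is drawn at 1 + k1 r^2 times it, then the intrinsics apply), "position" and "orientation" of the camera in the world. Camera axes: x right, y down, z forward; pixel columns grow to the right and rows downward; lengths in m; the calibration is good to about 2 mm. A picture is of the moment at which its call begins: read the wrist's pose just before it. calibration takes no time and is no camera call; for the wrist camera it gives the pose at the moment of the call.
- job.job_done(): hands the job in; it is judged then, once.
Trained networks look in the newest picture that a camera, given by its name, has taken for a name from the list of things; names that differ only in an ending like _2 or _b are one class to them, and where a whole thing is asked for, a point or a joint stands for the part that bears it (a point fixed in the world has none). Each returns a list of dicts, best first, with "confidence" (0 to 1); they miss things now and then, are a little off and sometimes report something else, mostly with a low value. They report only what shows in the picture. A call takes as long as a camera call.
- viewer.regions_of(camera, label): "region" (420x560 bool, what is visible of it) and "point" ([column, row] in pixels, amid what is visible of it).
The state is a dict: "clock": time; "q": joint angles; "qd": joint speeds; "effort": joint torques, N m; "tcp_pos": TCP position; "tool_rot": TCP orientation; "wrist_force": force on the tool from outside, world axes, zero at the start; "ft_torque": the same for the moment, N m; "gripper_width": finger opening in m; "gripper_force": force on a finger pad.
Only numpy, scipy, OpenCV 4.12 (cv2) and the standard library are available. Lean on these libraries where they do the work, as an engineer would, in place of code of your own. Each camera call takes 0.05 s, during which the arm holds its last target. There are 200 camera calls.

## Working session

There is one attempt and no reset: what is moved stays moved. The work goes in short steps, Python scripts to look and compute and a tool call to move; the robot and the scene stay as the last step left them, time stands still between calls to the robot, and variables do not carry over. Pictures are saved under pics/ and viewed, at most 10 in all, crops included, and the job is handed in when it is done.

Besides the shell and the picture viewer there is one more tool, called after "Emit:" as name([rows], argument=value, ...), one row to a line, values as JSON. step_arm: Moves the arm, as the interface text tells. Its arguments: {"type":"object","properties":{"targets":{"type":"array","items":{"type":"array","items":{"type":"number"}}},"squeeze":{"type":"number"}},"required":["targets"]}

```bash
mkdir -p pics; ls
python3 - <<'E'
from station import get_state, viewer, job
import cv2,numpy as np
s=get_state();print(s['clock'],s['tcp_pos'],s['tool_rot'])
ims=[]
for n in ['scene','top']:
    im=viewer.grab_frame(n);c=viewer.calibration(n);print(n,c)
    im=np.ascontiguousarray(im[...,::-1])
    for l in ['short_caddy_bar','long_caddy_bar','hook_stand','hook_throat']:
        for d in viewer.regions_of(n,l)[:2]:
            ys,xs=np.where(d['region']);print(n,l,round(d['confidence'],2),d['point'],len(xs),(xs.min(),xs.max(),ys.min(),ys.max()) if len(xs) else 0)
    cv2.imwrite(f'pics/{n}0.png',im)
E
```

```text
pics
0.0 [ 0.20175226 -0.64355799  0.23850247] [[ 9.54193371e-01  2.99189819e-01 -6.80234392e-04]
 [ 2.99190573e-01 -9.54191656e-01  1.81228753e-03]
 [-1.06856005e-04 -1.93279246e-03 -9.99998126e-01]]
scene {'fov_y': 46.10809733327763, 'cx': 278.16803962472227, 'cy': 208.9165691111666, 'k1': -0.18274052991010692, 'position': array([-0.05682906,  0.75686836,  0.59773579]), 'orientation': array([[-0.82115248, -0.26245941,  0.50677772],
       [-0.57017659,  0.3389402 , -0.74834364],
       [ 0.02464249, -0.90345703, -0.42796979]])}
scene short_caddy_bar 0.96 [209.9, 291.3] 2960 (np.int64(184), np.int64(239), np.int64(241), np.int64(329))
scene hook_stand 0.9 [318.7, 206.4] 1263 (np.int64(286), np.int64(336), np.int64(156), np.int64(225))
scene hook_throat 0.97 [312.4, 203.4] 1366 (np.int64(286), np.int64(335), np.int64(156), np.int64(225))
top {'fov_y': 47.58701448703805, 'cx': 277.3837644779384, 'cy': 211.43282523387163, 'k1': 0.03720887465284164, 'position': array([ 0.38477377, -0.05642554,  1.29680531]), 'orientation': array([[ 1.50558746e-02, -9.94719523e-01,  1.01520402e-01],
       [-9.99886329e-01, -1.48962759e-02,  2.33004091e-03],
       [-8.05461260e-04, -1.01543943e-01, -9.94830729e-01]])}
top long_caddy_bar 0.97 [243.5, 231.7] 1311 (np.int64(235), np.int64(256), np.int64(195), np.int64(263))
top hook_stand 0.63 [370.7, 204.8] 1570 (np.int64(334), np.int64(391), np.int64(186), np.int64(225))
top hook_throat 0.58 [366.5, 202.9] 1560 (np.int64(334), np.int64(390), np.int64(186), np.int64(226))
```

View pics/scene0.png

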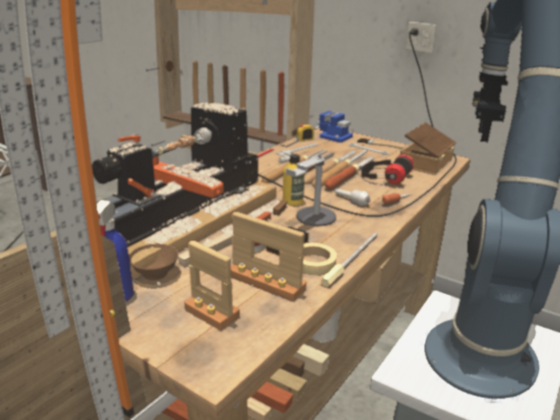

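```bash
python3 -c "
import cv2
i=cv2.imread('pics/top0.png');cv2.imwrite('pics/top0c.png',cv2.resize(i[130:330,130:397],None,fx=3,fy=3,interpolation=cv2.INTER_CUBIC))"
```

```text
(no output)
```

View pics/top0c.png

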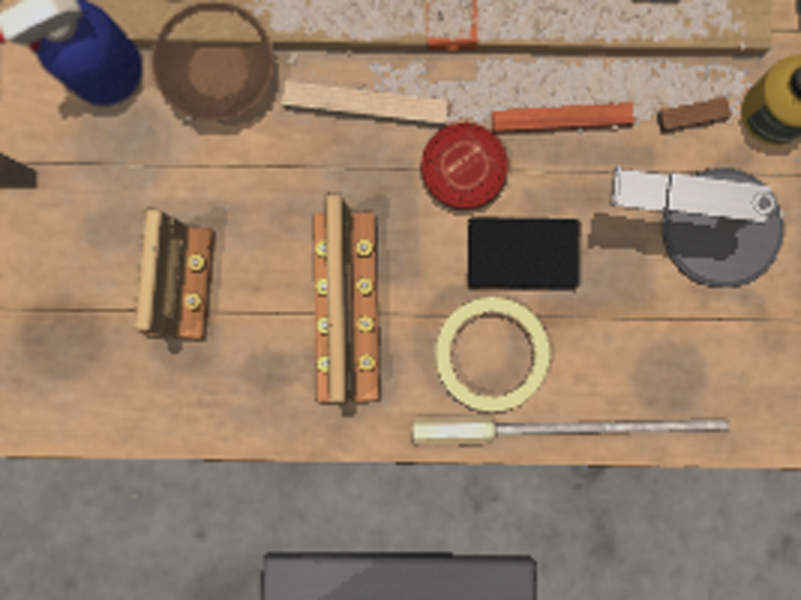

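The short caddy is the left one: bar ends at about (181,200) and (178,240) in the top picture. The long one is centred near (243,230), and the hook arm runs from its lip at (335,192) to its post at (385,198).

```bash
cat > h.py <<'E'
import numpy as np,cv2
from station import get_state, viewer, job
def K(c):
    f=210/np.tan(np.radians(c['fov_y']/2)); return np.array([[f,0,c['cx']],[0,f,c['cy']],[0,0,1.]])
def plane(c,uv,z):
    p=cv2.undistortPoints(np.array(uv,float).reshape(-1,1,2),K(c),np.array([c['k1'],0,0,0,0.]))[:,0]
    d=np.c_[p,np.ones(len(p))]@c['orientation'].T; o=c['position']
    return o+d*((z-o[2])/d[:,2])[:,None]
def proj(c,P):
    q=(np.atleast_2d(P)-c['position'])@c['orientation']
    return cv2.projectPoints(q,np.zeros(3),np.zeros(3),K(c),np.array([c['k1'],0,0,0,0.]))[0][:,0]
E
python3 - <<'E'
from h import *
c=viewer.calibration('top')
g=lambda L:[(130+(a+.5)/3-.5,130+(b+.5)/3-.5) for a,b in L]
for n,L,z in [('short',[(155,209),(145.5,331)],.146),('long',[(334,195),(338,401)],.146),('hook',[(613.5,187),(765,203)],.174),('foot',[(723,227)],.006)]:
    P=plane(c,g(L),z); print(n,P.round(4).tolist(),P.mean(0).round(4), np.linalg.norm(P[-1]-P[0]), np.degrees(np.arctan2(*(P[-1]-P[0])[[1,0]])))
E
```

```text
short [[0.5283, 0.1803, 0.146], [0.4294, 0.1843, 0.146]] [0.4789 0.1823 0.146 ] 0.09894378547484001 177.63846134808705
long [[0.542, 0.0355, 0.146], [0.3757, 0.0285, 0.146]] [0.4588 0.032  0.146 ] 0.1663787499428455 -177.57916367216984
hook [[0.5478, -0.1881, 0.174], [0.5368, -0.3077, 0.174]] [ 0.5423 -0.2479  0.174 ] 0.12012448052910303 -95.2754092862959
foot [[0.537, -0.3072, 0.006]] [ 0.537  -0.3072  0.006 ] 0.0 0.0
```

Emit:
step_arm([
  [3.1,-1.4,-1,0,0,0.8,1],
  [6.2,-2.8,-2,0,0,1.6,1],
  [9.3,-4.2,-3,0,0,2.4,1],
  [12.4,-5.6,-4,0,0,3.2,1],
  [15.6,-7,-5,0,0,4,1],
])

```text
clock: 0.92
tcp_pos: [0.3307, -0.5295, 0.2902]
tool_rot: [[0.973, 0.231, 0.0], [0.231, -0.973, -0.0], [-0.0, 0.0, -1.0]]
wrist_force: [0.5, 0.3, 0.9]
gripper_width: 0.0871
gripper_force: 0.0
```

Emit:
step_arm([
  [3.1,-2.6,0,0,0,0.8,1],
  [6.2,-5.2,0,0,0,1.6,1],
  [9.3,-7.7,0,0,0,2.4,1],
  [12.4,-10.3,0,0,0,3.2,1],
  [15.4,-12.8,0,0,0,4,1],
])

```text
clock: 1.33
tcp_pos: [0.451, -0.3685, 0.2899]
tool_rot: [[0.987, 0.163, 0.001], [0.163, -0.987, -0.0], [0.001, 0.0, -1.0]]
wrist_force: [1.1, -0.6, 0.4]
gripper_width: 0.0867
gripper_force: 0.0
```

Emit:
step_arm([
  [1.6,-3.8,0,0,0,0.8,1],
  [3.3,-7.6,0,0,0,1.6,1],
  [4.9,-11.4,0,0,0,2.4,1],
  [6.5,-15.2,0,0,0,3.2,1],
  [8.2,-18.9,0,0,0,4,1],
])

```text
clock: 1.75
tcp_pos: [0.5, -0.1685, 0.2899]
tool_rot: [[0.996, 0.094, 0.001], [0.094, -0.996, -0.0], [0.0, 0.001, -1.0]]
wrist_force: [1.4, -0.9, 0.3]
gripper_width: 0.0872
gripper_force: 0.0
```

Run:
```python
from h import *
c=viewer.calibration('wrist');im=viewer.grab_frame('wrist');print(c, get_state()['tcp_pos'])
np.save('w1.npy',im);import pickle;pickle.dump(c,open('w1.pkl','wb'))
im=np.ascontiguousarray(im[...,::-1])
for l in ['hook_throat','hook_stand']:
    for d in viewer.regions_of('wrist',l)[:2]: print(l,d['confidence'],d['point'])
y=np.array([.0918,.9958,0]);T=np.array([.5455,-.2131,.16])
for P in [T,T+y*.024+[0,0,.012],T-.095*y+[0,0,.018]]:
    u=proj(c,P)[0];print(u)
    if 0<u[0]<560 and 0<u[1]<420: cv2.circle(im,(int(u[0]),int(u[1])),3,(0,0,255),1)
cv2.imwrite('pics/w1.png',im)
```

```text
{'fov_y': 67.9271401868802, 'cx': 276.7211071907835, 'cy': 210.38305060330651, 'k1': -0.015775231180820307, 'position': array([ 0.56801227, -0.16212087,  0.43463555]), 'orientation': array([[ 9.37880806e-02, -9.63946349e-01, -2.49020545e-01],
       [-9.95592132e-01, -9.07261232e-02, -2.37713715e-02],
       [ 3.21658185e-04,  2.50152366e-01, -9.68206430e-01]])} [ 0.5028002  -0.15808846  0.29029555]
hook_throat 0.58 [374.7, 164.4]
hook_stand 0.73 [377.1, 168.0]
[332.17810973 161.98425136]
[306.64803139 158.05245396]
[446.27188914 185.43558839]
```

View pics/w1.png

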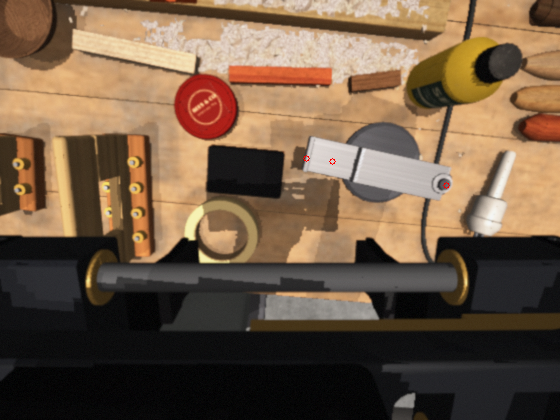

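The hook shows with its lip's edge centred near (307,155) and its post pin at (445,184). Both are within 3-4 px of the projected points, so I'll go on.

Emit:
step_arm([
  [0.4,-3.6,0,0,0,0.8,1],
  [0.7,-7.2,0,0,0,1.6,1],
  [1.0,-10.8,0,0,0,2.4,1],
  [1.2,-14.4,0,0,0,3.2,1],
  [1.5,-18,0,0,0,4,1],
])

```text
clock: 2.32
tcp_pos: [0.4978, 0.0098, 0.2897]
tool_rot: [[1.0, 0.021, 0.0], [0.021, -1.0, -0.001], [0.0, 0.001, -1.0]]
wrist_force: [0.2, -0.1, 0.5]
gripper_width: 0.0868
gripper_force: 0.0
```

Emit:
step_arm([
  [-0.3,-3,0.4,0,0,0.8,1],
  [-0.6,-6,0.8,0,0,1.6,1],
  [-0.9,-9,1.2,0,0,2.4,1],
  [-1.2,-12,1.6,0,0,3.2,1],
  [-1.5,-14.5,2,0,0,3.8,1],
])

```text
clock: 2.73
tcp_pos: [0.4797, 0.1552, 0.2696]
tool_rot: [[0.999, -0.044, 0.001], [-0.044, -0.999, -0.0], [0.001, -0.0, -1.0]]
wrist_force: [0.5, 0.3, -0.6]
gripper_width: 0.087
gripper_force: 0.0
```

Run:
```python
from h import *
import pickle
c=pickle.load(open('w1.pkl','rb'))
A=plane(c,[(307,154.5)],.172)[0];B=plane(c,[(445,184)],.178)[0];print(A,B,np.linalg.norm((A-B)[:2]),np.degrees(np.arctan2(*(A-B)[[1,0]])))
viewer.grab_frame('top');viewer.grab_frame('top')
s=get_state();print(s['tcp_pos'],np.linalg.norm(s['qd']))
c=viewer.calibration('wrist');im=np.ascontiguousarray(viewer.grab_frame('wrist')[...,::-1])
S=np.array([.4789,.1823,.146]);x=np.array([.9991,-.0412,0])
for P in [S+.05*x,S-.05*x,S]:
    u=proj(c,P)[0];print(u);cv2.circle(im,(int(u[0]),int(u[1])),3,(0,0,255),1)
cv2.imwrite('pics/w2.png',im)
```

```text
[ 0.55064029 -0.18914926  0.172     ] [ 0.53787078 -0.30635486  0.178     ] 0.11789916596639813 83.78216764568084
[0.47847126 0.15795161 0.26923191] 0.10284903301448921
[248.49100457 152.5897474 ]
[250.35927232 261.8709685 ]
[249.45433092 209.71011564]
```

View pics/w2.png

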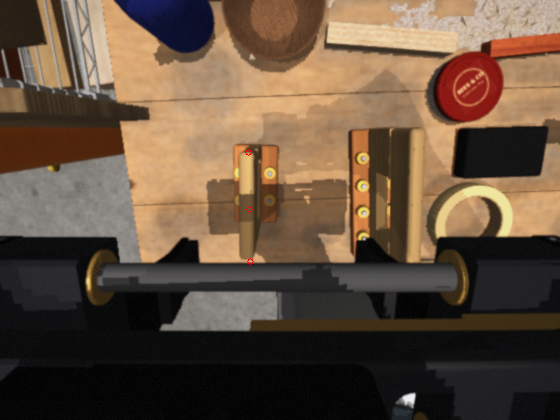

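The short caddy's bar top runs from about (248,150) to (247,262), within 4 px of the prediction. Next I'll line up above it.

Emit:
step_arm([
  [0,-1.2,1,0,0,0.3,1],
  [0,-2.4,3,0,0,0.7,1],
  [0,-2.4,5.5,0,0,0.7,1],
  [0,-2.4,8,0,0,0.7,1],
  [0,-2.4,8,0,0,0.7,1],
])

```text
clock: 3.3
tcp_pos: [0.4786, 0.1746, 0.1853]
tool_rot: [[0.998, -0.057, -0.008], [-0.057, -0.998, -0.004], [-0.008, 0.005, -1.0]]
wrist_force: [-0.3, -1.5, 0.2]
gripper_width: 0.0872
gripper_force: 0.0
```

Run:
```python
from h import *
viewer.grab_frame('top');viewer.grab_frame('top')
s=get_state();print(s['tcp_pos'],s['tool_rot'],np.linalg.norm(s['qd']))
c=viewer.calibration('wrist');im=np.ascontiguousarray(viewer.grab_frame('wrist')[...,::-1])
S=np.array([.480,.1835,.146]);x=np.array([.9984,-.056,0])
for P in [S+.05*x,S-.05*x,S]:
    u=proj(c,P)[0];print(u);cv2.circle(im,(int(u[0]),int(u[1])),3,(0,0,255),1)
cv2.imwrite('pics/w3.png',im)
```

```text
[0.48106287 0.17664931 0.18945268] [[ 9.98380349e-01 -5.68835197e-02 -9.71678467e-04]
 [-5.68845893e-02 -9.98380143e-01 -1.11106408e-03]
 [-9.06903251e-04  1.16453807e-03 -9.99998911e-01]] 0.051037888044906596
[265.16978354 163.77118158]
[266.64033477 311.31423671]
[265.94236353 242.26823319]
```

View pics/w3.png

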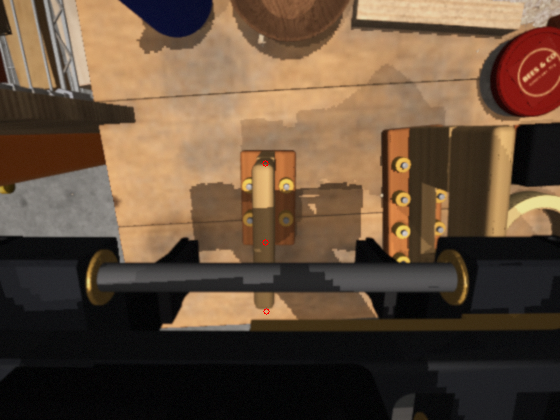

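The bar's ends show at (264,160) and (264,307), so its centre is about (0.482, 0.185). I'll descend and grip.

Emit:
step_arm([
  [0.1,-0.8,0.6,0,0,0,1],
  [0.1,-0.8,2.4,0,0,0,1],
  [0.1,-0.8,4.4,0,0,0,1],
  [0.1,-0.8,5.9,0,0,0,1],
  [0.1,-0.8,5.9,0,0,0,1],
])

```text
clock: 3.87
tcp_pos: [0.4811, 0.1862, 0.129]
tool_rot: [[0.999, -0.054, -0.003], [-0.054, -0.999, -0.001], [-0.003, 0.001, -1.0]]
wrist_force: [-0.1, 0.2, -0.6]
gripper_width: 0.0872
gripper_force: 0.0
```

Emit:
step_arm([
  [0,0,0,0,0,0,1],
  [0,0,0,0,0,0,1],
  [0,0,0,0,0,0,0.4],
  [0,0,0,0,0,0,0.3],
  [0,0,0,0,0,0,0.25],
], squeeze=35)

```text
clock: 4.28
tcp_pos: [0.4824, 0.1868, 0.1314]
tool_rot: [[0.999, -0.054, 0.002], [-0.054, -0.999, 0.0], [0.002, -0.001, -1.0]]
wrist_force: [-0.6, -0.2, -0.5]
gripper_width: 0.0742
gripper_force: 0.0
```

Emit:
step_arm([
  [0,0,0,0,0,0,0.1],
  [0,0,0,0,0,0,0],
  [0,0,0,0,0,0,0],
  [0,0,0,0,0,0,0],
  [0,0,0,0,0,0,0],
])

```text
clock: 4.7
tcp_pos: [0.4818, 0.1865, 0.1305]
tool_rot: [[0.999, -0.054, -0.0], [-0.054, -0.999, -0.0], [-0.0, 0.0, -1.0]]
wrist_force: [0.6, 0.3, -0.5]
gripper_width: 0.042
gripper_force: 0.0
```

Emit:
step_arm([
  [0,0,0,0,0,0,0],
  [0,0,0,0,0,0,0],
  [0,0,0,0,0,0,0],
  [0,0,0,0,0,0,0],
  [0,0,0,0,0,0,0],
])

```text
clock: 5.12
tcp_pos: [0.4818, 0.1864, 0.1304]
tool_rot: [[0.999, -0.054, -0.0], [-0.054, -0.999, -0.0], [-0.0, 0.0, -1.0]]
wrist_force: [-0.5, -0.8, -0.5]
gripper_width: 0.0136
gripper_force: 35.0
```

Gripped at 35 N. I'll lift, then cross above the long caddy.

Emit:
step_arm([
  [0,0,-1.5,0,0,0,0],
  [0,0,-5,0,0,0,0],
  [0,0,-9,0,0,0,0],
  [0,0,-13.5,0,0,0,0],
  [0,0,-17.5,0,0,0,0],
])

```text
clock: 5.53
tcp_pos: [0.481, 0.1863, 0.3052]
tool_rot: [[0.999, -0.054, -0.001], [-0.054, -0.999, -0.0], [-0.001, 0.001, -1.0]]
wrist_force: [0.8, 0.0, -1.7]
gripper_width: 0.0136
gripper_force: 35.0
```

Emit:
step_arm([
  [0.3,1,0,0,0,0,0],
  [1.1,4,0,0,0,0,0],
  [2.2,7.7,0,0,0,0,0],
  [3.4,11.6,0,0,0,0,0],
  [4.5,15.5,0,0,0,0,0],
])

```text
clock: 5.95
tcp_pos: [0.5183, 0.0278, 0.3035]
tool_rot: [[0.999, -0.053, -0.0], [-0.053, -0.999, -0.0], [-0.0, 0.0, -1.0]]
wrist_force: [0.8, 0.6, -1.4]
gripper_width: 0.0138
gripper_force: 35.0
```

Emit:
step_arm([
  [1,3.7,0,0,0,0.6,0],
  [2.1,7.4,0,0,0,1.2,0],
  [3.2,11,0,0,0,1.8,0],
  [4,13.7,0,0,0,2.4,0],
  [4.5,15.5,0,0,0,2.6,0],
])

```text
clock: 6.37
tcp_pos: [0.5547, -0.1324, 0.3029]
tool_rot: [[0.995, -0.104, -0.001], [-0.104, -0.995, -0.002], [-0.001, 0.002, -1.0]]
wrist_force: [0.6, -0.3, -1.8]
gripper_width: 0.0138
gripper_force: 35.0
```

Emit:
step_arm([
  [0,0,0,0,0,0,0],
  [0,0,0,0,0,0,0],
  [0,0,0,0,0,0,0],
  [0,0,0,0,0,0,0],
  [0,0,0,0,0,0,0],
])

```text
clock: 6.78
tcp_pos: [0.5549, -0.1262, 0.3039]
tool_rot: [[0.995, -0.097, 0.0], [-0.097, -0.995, 0.0], [0.0, -0.0, -1.0]]
wrist_force: [0.4, 0.7, -1.9]
gripper_width: 0.0139
gripper_force: 35.0
```

Emit:
step_arm([
  [0,0,2,0,0,0,0],
  [0,0,4,0,0,0,0],
  [0,0,6,0,0,0,0],
  [0,0,7.5,0,0,0,0],
  [0,0,8.15,0,0,0,0],
])

```text
clock: 7.2
tcp_pos: [0.5537, -0.1267, 0.2202]
tool_rot: [[0.995, -0.097, -0.004], [-0.097, -0.995, 0.001], [-0.004, -0.0, -1.0]]
wrist_force: [-0.6, 0.1, -1.7]
gripper_width: 0.0135
gripper_force: 35.0
```

Run:
```python
from h import *
for i in range(4): viewer.grab_frame('top')
s=get_state();print(s['tcp_pos'],s['tool_rot'],np.linalg.norm(s['qd']))
t=viewer.grab_frame('top')[...,::-1];c=viewer.calibration('wrist');w=np.ascontiguousarray(viewer.grab_frame('wrist')[...,::-1])
a=viewer.grab_frame('scene')[...,::-1]
y=np.array([.0993,.9951,0]);T=np.array([.5467,-.2125,.16])
for P in [T+y*.024+[0,0,.012],T-.02*y+[0,0,.012],T-.095*y+[0,0,.018]]:
    u=proj(c,P)[0];print(u);cv2.circle(w,(int(u[0]),int(u[1])),3,(0,0,255),1)
A=cv2.resize(a[120:270,220:400],None,fx=3,fy=3,interpolation=cv2.INTER_CUBIC)
cv2.imwrite('pics/s4.png',A)
cv2.imwrite('pics/w4.png',w)
```

```text
[ 0.55567279 -0.12746385  0.22335258] [[ 9.95137186e-01 -9.84847350e-02  1.65447202e-03]
 [-9.84844371e-02 -9.95138557e-01 -2.60814774e-04]
 [ 1.67211517e-03  9.66067347e-05 -9.99998597e-01]] 0.016550309711180277
[368.70587436 237.19451513]
[434.28506448 237.176338  ]
[551.85810857 240.07766718]
```

View pics/s4.png

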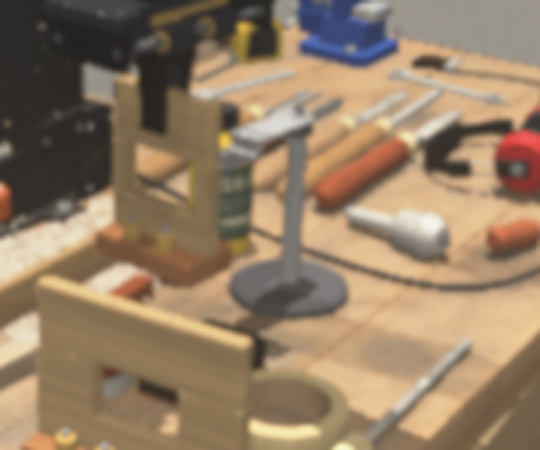

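View pics/w4.png

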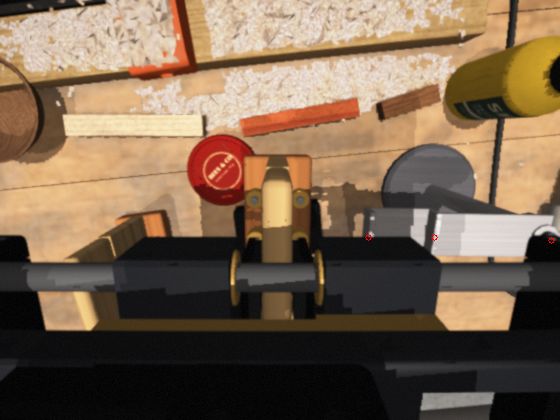

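The scene crop shows the caddy level in front of the hook, its hole at hook height (hole about (165,170), hook tip about (235,135) in the crop). In the wrist view the lip edge at column 367 agrees with the prediction of 368.7. I'll slide it on.

Emit:
step_arm([
  [0,0.7,0,0,0,0,0],
  [0,1.8,0,0,0,0,0],
  [0,3,0,0,0,0,0],
  [0,4,0,0,0,0,0],
  [0,5,0,0,0,0,0],
])

```text
clock: 7.97
tcp_pos: [0.5496, -0.1798, 0.2224]
tool_rot: [[0.995, -0.101, -0.0], [-0.101, -0.995, -0.001], [-0.0, 0.001, -1.0]]
wrist_force: [0.2, -0.1, -1.7]
gripper_width: 0.0138
gripper_force: 35.0
```

Emit:
step_arm([
  [0,0.7,0,0,0,0,0],
  [0,1.7,0,0,0,0,0],
  [0,2.7,0,0,0,0,0],
  [0,3.5,0,0,0,0,0],
  [0,3.5,0,0,0,0,0],
])

```text
clock: 8.38
tcp_pos: [0.5461, -0.2152, 0.2223]
tool_rot: [[0.995, -0.102, -0.0], [-0.102, -0.995, -0.001], [-0.0, 0.001, -1.0]]
wrist_force: [-0.4, 0.0, -1.9]
gripper_width: 0.0139
gripper_force: 35.0
```

Emit:
step_arm([
  [0,0,0,0,0,0,0],
  [0,0,0,0,0,0,0],
  [0,0,0,0,0,0,0],
  [0,0,0,0,0,0,0],
  [0,0,0,0,0,0,0],
])

```text
clock: 8.8
tcp_pos: [0.5467, -0.2118, 0.2224]
tool_rot: [[0.995, -0.098, 0.0], [-0.098, -0.995, 0.0], [0.0, -0.0, -1.0]]
wrist_force: [-0.9, -0.4, -1.5]
gripper_width: 0.0137
gripper_force: 35.0
```

Run:
```python
from h import *
s=get_state();print(s['tcp_pos'],s['wrist_force'])
a=viewer.grab_frame('scene')[...,::-1]
cv2.imwrite('pics/s5.png',cv2.resize(a[110:230,240:400],None,fx=4,fy=4,interpolation=cv2.INTER_CUBIC))
```

```text
[ 0.54672107 -0.21182934  0.22244714] [-0.85046657 -0.40212789 -1.51053334]
```

View pics/s5.png

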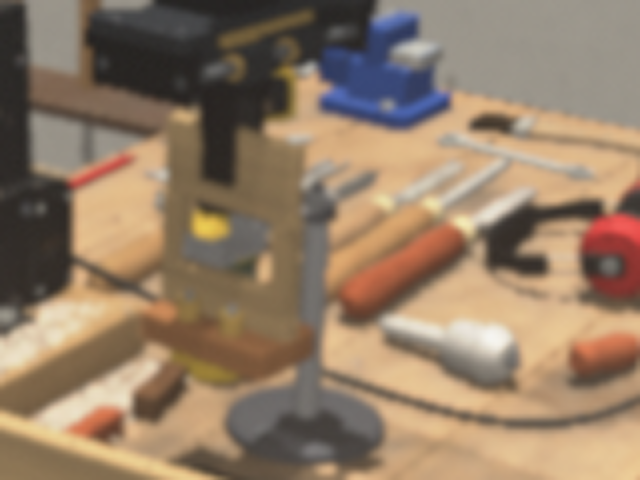

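The hook's lip shows inside the hand hole (about (230,240) in the crop), with nothing touching. I'll lower it.

Emit:
step_arm([
  [0,0,0.5,0,0,0,0],
  [0,0,1,0,0,0,0],
  [0,0,1.5,0,0,0,0],
  [0,0,2,0,0,0,0],
  [0,0,2.3,0,0,0,0],
])

```text
clock: 9.27
tcp_pos: [0.5461, -0.2123, 0.1982]
tool_rot: [[0.995, -0.099, -0.001], [-0.099, -0.995, 0.0], [-0.001, -0.0, -1.0]]
wrist_force: [0.6, 0.3, -2.1]
gripper_width: 0.0138
gripper_force: 35.0
```

Emit:
step_arm([
  [0,0,0,0,0,0,0],
  [0,0,0.1,0,0,0,0],
  [0,0,0.2,0,0,0,0],
  [0,0,0.3,0,0,0,0],
  [0,0,0.3,0,0,0,0],
])

```text
clock: 9.68
tcp_pos: [0.5466, -0.2125, 0.1964]
tool_rot: [[0.995, -0.099, 0.0], [-0.099, -0.995, -0.0], [0.0, 0.0, -1.0]]
wrist_force: [0.7, -0.7, -0.7]
gripper_width: 0.0138
gripper_force: 35.0
```

Emit:
step_arm([
  [0,0,0,0,0,0,0],
  [0,0,0,0,0,0,0],
  [0,0,0,0,0,0,0],
  [0,0,0,0,0,0,0],
  [0,0,0,0,0,0,0],
])

```text
clock: 10.1
tcp_pos: [0.5466, -0.2125, 0.1965]
tool_rot: [[0.995, -0.099, 0.0], [-0.099, -0.995, -0.0], [0.0, 0.0, -1.0]]
wrist_force: [-0.2, 0.1, -1.9]
gripper_width: 0.0137
gripper_force: 35.0
```

Still nearly hanging from the gripper, so I'll lower it in 1 mm nudges until contact shows.

Emit:
step_arm([
  [0,0,0.05,0,0,0,0],
  [0,0,0.1,0,0,0,0],
  [0,0,0.1,0,0,0,0],
  [0,0,0.1,0,0,0,0],
  [0,0,0.1,0,0,0,0],
])

```text
clock: 10.52
tcp_pos: [0.5466, -0.2125, 0.1963]
tool_rot: [[0.995, -0.099, 0.0], [-0.099, -0.995, -0.0], [0.0, 0.0, -1.0]]
wrist_force: [-1.9, 0.5, 6.5]
gripper_width: 0.0137
gripper_force: 35.0
```

Emit:
step_arm([
  [0,0,0.05,0,0,0,0],
  [0,0,0.1,0,0,0,0],
  [0,0,0.1,0,0,0,0],
  [0,0,0.1,0,0,0,0],
  [0,0,0.1,0,0,0,0],
])

```text
clock: 10.93
tcp_pos: [0.5467, -0.2125, 0.1963]
tool_rot: [[0.995, -0.099, 0.001], [-0.099, -0.995, -0.001], [0.001, 0.001, -1.0]]
wrist_force: [-4.5, 1.3, 10.6]
gripper_width: 0.0138
gripper_force: 35.0
```

Contact came at exactly the expected height. I'll take the pressure off, then open slowly.

Emit:
step_arm([
  [0,0,-0.1,0,0,0,0],
  [0,0,-0.18,0,0,0,0],
  [0,0,-0.18,0,0,0,0],
  [0,0,-0.18,0,0,0,0],
  [0,0,-0.18,0,0,0,0],
], squeeze=10)

```text
clock: 11.35
tcp_pos: [0.5467, -0.2125, 0.1963]
tool_rot: [[0.995, -0.099, 0.0], [-0.099, -0.995, -0.0], [0.0, 0.0, -1.0]]
wrist_force: [-0.8, -0.0, 2.3]
gripper_width: 0.0144
gripper_force: 10.0
```

Emit:
step_arm([
  [0,0,0,0,0,0,0.17],
  [0,0,0,0,0,0,0.2],
  [0,0,0,0,0,0,0.25],
  [0,0,0,0,0,0,0.32],
  [0,0,0,0,0,0,0.4],
])

```text
clock: 11.77
tcp_pos: [0.5466, -0.2124, 0.196]
tool_rot: [[0.995, -0.099, -0.0], [-0.099, -0.995, 0.0], [-0.0, -0.0, -1.0]]
wrist_force: [-0.4, -0.2, -0.5]
gripper_width: 0.0276
gripper_force: 0.0
```

Emit:
step_arm([
  [0,0,0,0,0,0,0.45],
  [0,0,0,0,0,0,0.5],
  [0,0,0,0,0,0,0.5],
  [0,0,0,0,0,0,0.5],
  [0,0,0,0,0,0,0.5],
])

```text
clock: 12.18
tcp_pos: [0.5466, -0.2124, 0.1962]
tool_rot: [[0.995, -0.099, 0.0], [-0.099, -0.995, -0.0], [0.0, 0.0, -1.0]]
wrist_force: [0.7, 0.5, -0.3]
gripper_width: 0.043
gripper_force: 0.0
```

Emit:
step_arm([
  [0,0,-1,0,0,0,0.5],
  [0,0,-3,0,0,0,0.5],
  [0,0,-6,0,0,0,0.5],
  [0,0,-9,0,0,0,0.5],
  [0,0,-12,0,0,0,0.5],
])

```text
clock: 12.6
tcp_pos: [0.5464, -0.2123, 0.3183]
tool_rot: [[0.995, -0.099, 0.0], [-0.099, -0.995, -0.0], [0.0, 0.0, -1.0]]
wrist_force: [0.2, -0.1, -1.3]
gripper_width: 0.0436
gripper_force: 0.0
```

Emit:
step_arm([
  [0,0,0,0,0,0,0.5],
  [0,0,0,0,0,0,0.5],
  [0,0,0,0,0,0,0.5],
  [0,0,0,0,0,0,0.5],
  [0,0,0,0,0,0,0.5],
])

```text
clock: 13.02
tcp_pos: [0.5459, -0.2123, 0.3149]
tool_rot: [[0.995, -0.099, -0.002], [-0.099, -0.995, 0.001], [-0.002, -0.001, -1.0]]
wrist_force: [-0.0, -0.3, 0.7]
gripper_width: 0.0441
gripper_force: 0.0
```

Run:
```python
from h import *
a=viewer.grab_frame('scene')[...,::-1];t=viewer.grab_frame('wrist')[...,::-1]
A=cv2.resize(a[130:300,210:370],None,fx=3,fy=3,interpolation=cv2.INTER_CUBIC)
B=cv2.resize(t[100:320,170:450],None,fx=1,fy=1)
o=np.zeros((510,480+280,3),np.uint8);o[:,:480]=A;o[:220,480:]=B
cv2.imwrite('pics/f.png',o)
```

```text
(no output)
```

View pics/f.png

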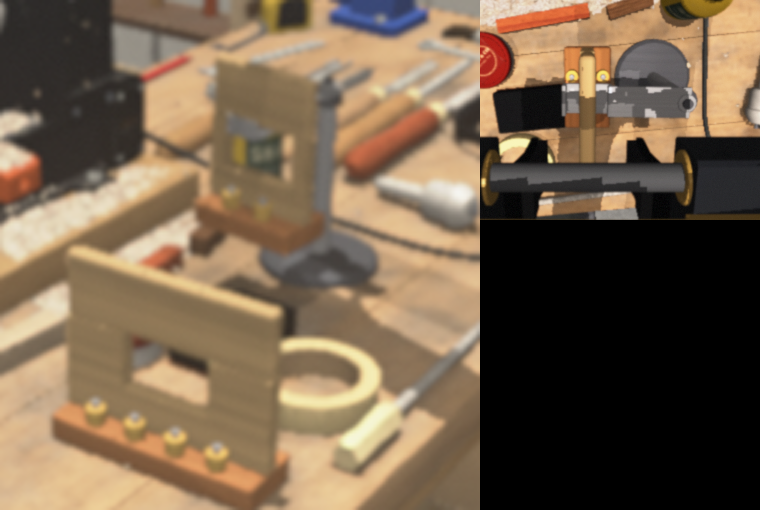

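The caddy hangs level on the hook (left crop near (265,150)). The wrist view shows its bar between the lip and the shoulder, the gripper is clear, and the long caddy hasn't moved.

```bash
python3 -c "
from station import job;print(job.job_done())"
```

```text
the job is handed in; nothing more can be done
None
```

The shorter caddy is hanging level on the J-hook with its bar in the throat, the longer caddy was left where it stood, and the job was handed in at about 13 s of the 40 s allowed.

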